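Weigh the grinding ball from the curved track

ROBOT

A 6-joint arm with a two-finger parallel gripper is mounted at the origin on the work surface. World frame = base frame: x ahead of the robot, y to its left, z up, the work surface at z = 0. Lengths are in m, angles in degrees, forces in N, time in s.
With the tool pointing down it reaches from about 0.3 to 0.825 m from the base axis. Payload 5.4 kg.
Tool frame: the origin (TCP) lies between the finger pads; the fingertips stand 25 mm ahead of it and the grasp point (between the pads) lies 6 mm ahead of it (robot.tips_ahead is the distance from the TCP to the fingertips, in m); z points along the fingers, y is the direction in which the jaws open and shut (so a half turn about z gives the same grasp; the last joint's range is limited). The gripper opens to 92 mm and grips with 3 to 60 N. Pads are 20 mm wide; open, the fingers measure 128 mm over their backs; the gripper's body (75 mm by 189 mm) begins 69 mm behind the grasp point.
Start: joints at [-84.803, 9.076, 91.501, -0, 79.423, -12.038], TCP at [0.17, -0.549, 0.24] pointing down, gripper open.
Joint ranges: [-166.64, 166.64], [-54.1, 131.32], [10.49, 154.53], [-73.88, 253.88], [9.74, 151.15], [-171.62, 171.62]. Speed limits (degrees/s): [147.25, 147.25, 180, 180, 180, 180].

INTERFACE

Orientations are given as a 3x3 rotation matrix whose columns are the frame's x, y, z axes.
In Python, from cell import robot gives the robot as it stands.
- The arm moves only by the tool apply_moves, never from a script. Its argument "steps" is a list of rows, each a list of 3 entries, a list of its own where there are three numbers: the gripper's target within -1 to 1 (fully open at 1, half-way at 0, shut at -1), then the shift along the tool's x, y, z in mm, then the turn about the tool's z in degrees. In form: [[grip, [x, y, z], twist], ...]. A call has 1 to 20 rows; each row is the pose to reach, as a shift and turn from the pose commanded when the call began, along the tool's axes at that moment; what a row does not reach only later rows make up. A row lasts 1/10 s, in which the tool goes at most 50 mm and 8.59 degrees, less where a joint would pass 70% of its speed; a pose out of reach is approached as far as the arm can. A call with a gripper value outside its range is refused whole. The fingers move at their own pace and stop on an object; "grip_force" is the grip in N (left out, the last holds). Time passes only in rows, so rows that repeat a pose let the fingers close. It gives the time, the measured TCP pose, the force and the opening at its end, in the units of the state.
- robot.sense(): the state, without advancing time (a new reading comes with each control period).
- robot.snapshot(name): name is "scene" or "top" or "wrist"; returns the picture (480x640x3 uint8, blue, green, red); there is no depth.
- robot.get_calibration(name): a dict with "mtx" (3x3 intrinsics, pixels), "D" ([k1, k2, p1, p2, k3] as OpenCV has them; the pictures are not rectified), "pose" (4x4, takes a point from camera to world coordinates); the wrist camera has in their place "tool_from_camera" (4x4, takes a point from camera to tool coordinates, whose origin is the TCP and whose axes are the flange's). Camera axes: x right, y down, z forward; pixel columns grow to the right and rows downward; lengths in m; the calibration is good to about 2 mm. A picture is of the moment at which its call begins: read the wrist's pose just before it. get_calibration takes no time and is no camera call.
- robot.job_done(): hands the job in, once; it reports no verdict.
Trained networks look in the newest picture that a camera, given by its name, has taken for a name from the list of things; names that differ only in an ending like _2 or _b are one class to them, and where a whole thing is asked for, a point or a joint stands for the part that bears it (a point fixed in the world has none). Each returns a list of dicts, best first, with "conf" (0 to 1); they miss things now and then, are a little off and sometimes report something else, mostly with a low value. They report only what shows in the picture. A call takes as long as a camera call.
- robot.find_in(camera, label): "uv" ([column, row] in pixels, amid what is visible of it).
The state is a dict: "t": time; "joints": joint angles; "joint_vel": joint speeds; "effort": joint torques, N m; "position": TCP position; "tcp_rot": TCP orientation; "ft_force": force on the tool from outside, world axes, zero at the start; "ft_torque": the same for the moment, N m; "grip_width": opening from 0.0 (shut) to 1.0 (fully open).
Only numpy, scipy, OpenCV 4.12 (cv2) and the standard library are available. Lean on these libraries where they do the work, as an engineer would, in place of code of your own. Each camera call takes 0.05 s, during which the arm holds its last target.

TASK

The steel grinding ball in the curved aluminium track is to be weighed. Push it along the track to the open gap at the far end, where it drops into its seat and stops, then lift it out there and set it gently in the black ring on the pan of the white balance, and let go.

Things in the scene. Friction and masses are not known exactly. Their poses are not given: they have to be found in the camera images.
- ball: Polished steel ball, 50 mm across, about 0.5 kg, lying in the curved track, free to roll; origin at its centre (its axes turn as it rolls). It starts in the track's straight part, which is closed behind it by a low wall at least 95 mm from its centre. The smaller ball on the cork ring is no part of the job.
- bend (a point): Centre of the fixed track's bend, on the channel floor, 10 mm above the table; z up. Channel centre line: straight along +x at y -130 mm from x -145 to 0, then round this point at radius 130 mm, 60 degrees to the left, to (113, -65), where the walls end. Walls 54 mm apart, tops 45 mm above the floor; lips on them leave a 40 mm slot, too narrow for the ball. Closed fingers turned along it fit in.
- exit (a point): Centre of the ball once it sits in its seat in the exit gap, a round hole in the floor into which it sinks 3 mm; 32 mm above the table, 33 mm straight on past the channel mouth, at (129, -36) mm from bend; axes as there. Its sides, across the channel, are open; floor 22 mm below. A 36 mm wide end stop 27 mm beyond it reaches this height.
- nest: Black plastic ring, 48 mm outside, 36 mm inside, 10 mm high, fixed on the round steel pan (132 mm across) of the white balance (220 x 180 mm); origin at the centre of its underside, on the pan, 64 mm above the table; z up. A ball sitting in the ring has its centre 27 mm above this origin.

How it is judged (in metres and radians):
On the way:
1. the ball sits in its seat at the exit gap of the track (horizontal distance between ball and exit below 0.01 m and z of ball in the frame of exit below 0.006 m), for 0.2 s.
At the end, for the whole second after the job is handed in: the ball from the track rests in the black ring on the balance pan: its centre within 12 mm of the ring's axis and 18 to 36 mm above the pan, at rest, released (horizontal distance between ball and nest below 0.012 m and z of ball in the frame of nest between 0.018 and 0.036 m and linear speed of ball below 0.03 m/s); the robot touches nothing.
It fails at once if the ball is dropped or thrown into the ring (it comes down on it faster than 0.5 m/s) (distance between ball and nest below 0.045 m and linear speed of ball above 0.5 m/s).
It also fails if it takes over 58 s, if anything falls off the work surface, if the arm or the gripper's body presses on something with over 40 N, if the wrist force passes 120 N, or if a joint passes its speed limit or range.

## Working session

There is one attempt and no reset: what is moved stays moved. The work goes in short steps, Python scripts to look and compute and a tool call to move; the robot and the scene stay as the last step left them, time stands still between calls to the robot, and variables do not carry over. Pictures are saved under pics/ and viewed, and the job is handed in when it is done.

Besides the shell and the picture viewer there is one more tool, called after ">>>" in YAML: its name, and indented under it one key for each argument. apply_moves: Moves the arm, as the interface text tells. Its arguments: {"type":"object","properties":{"steps":{"type":"array","items":{"type":"array"}},"grip_force":{"type":"number"}},"required":["steps"]}

```bash
mkdir -p pics; ls; python3 - <<'E'
from cell import robot
import cv2
s=robot.sense(); print(s)
for n in ("scene","top","wrist"):
    im=robot.snapshot(n); cv2.imwrite(f"pics/{n}0.png",im)
    c=robot.get_calibration(n); print(n,c)
for n in ("top","scene"):
  for l in ("ball","nest","bend","exit"):
    try: print(n,l,robot.find_in(n,l))
    except Exception as e: print(l,e)
E
```

```text
pics
{'t': 0.0, 'joints': array([-8.48021572e+01,  9.11064267e+00,  9.15721284e+01,  2.17324543e-04,
        7.94222704e+01, -1.20378846e+01]), 'joint_vel': array([ 0.04530155,  0.00754682,  0.00705526,  0.04199227, -0.06398212,
        0.07010713]), 'effort': array([ 8.82340955e-04, -3.85571730e+01, -3.22108626e+01,  7.01192091e-02,
        3.75851803e-02, -1.35691948e-04]), 'position': array([ 0.17030167, -0.5485976 ,  0.23863895]), 'tcp_rot': array([[ 9.55094023e-01,  2.96302854e-01, -1.62376384e-04],
       [ 2.96302647e-01, -9.55092355e-01,  1.82611709e-03],
       [ 3.85999264e-04, -1.79222607e-03, -9.99998319e-01]]), 'ft_force': array([-0.64323246,  0.48781272, -0.09947372]), 'ft_torque': array([ 0.02616632, -0.00924101,  0.02552363]), 'grip_width': 0.9985827031301532}
scene {'mtx': array([[624.84060443,   0.        , 315.28424227],
       [  0.        , 624.84060443, 243.13936421],
       [  0.        ,   0.        ,   1.        ]]), 'D': array([-0.21291004,  0.        ,  0.        ,  0.        ,  0.        ]), 'pose': array([[-0.453508  ,  0.66466856, -0.59375601,  1.1377684
[... 989 characters left out ...]
6775e-01, -2.55053722e-01,
         7.22164579e-02],
       [ 9.99999236e-01,  1.51715508e-04,  1.22704919e-03,
        -2.89470870e-04],
       [-1.14777111e-03, -2.55054091e-01,  9.66926105e-01,
        -1.44662592e-01],
       [ 0.00000000e+00,  0.00000000e+00,  0.00000000e+00,
         1.00000000e+00]])}
top ball [{'uv': [233.8, 290.0], 'conf': 0.83}]
top nest [{'uv': [420.3, 215.1], 'conf': 0.59}]
top bend [{'uv': [222.8, 252.7], 'conf': 0.97}]
top exit [{'uv': [221.8, 251.9], 'conf': 0.83}]
scene ball [{'uv': [417.3, 257.9], 'conf': 0.9}]
scene nest [{'uv': [220.7, 219.9], 'conf': 0.93}]
scene bend [{'uv': [432.3, 315.6], 'conf': 0.55}]
scene exit [{'uv': [430.8, 313.1], 'conf': 0.96}]
```

View pics/top0.png

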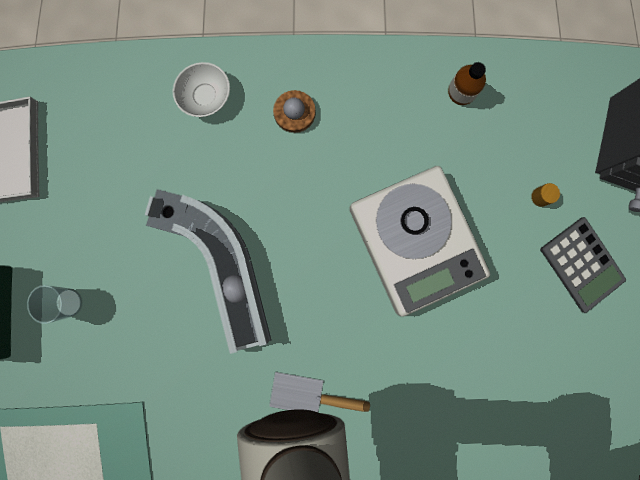

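View pics/scene0.png

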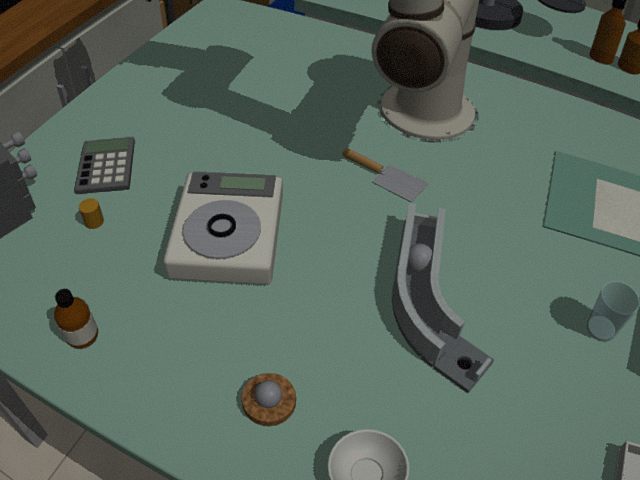

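View pics/wrist0.png

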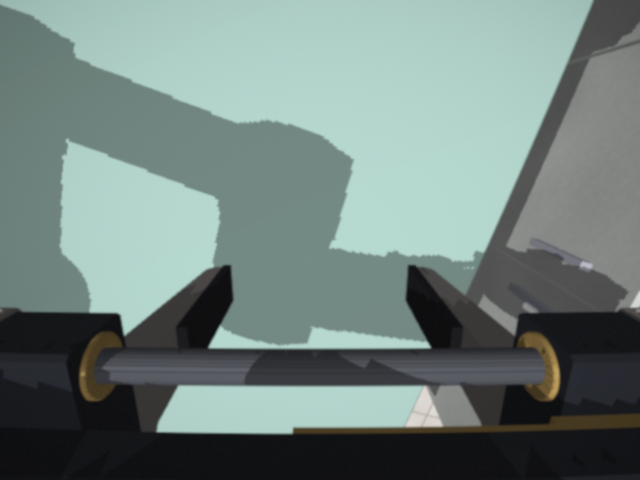

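The top view shows the ball at about (233,289), the hole at (168,211) and the ring at (414,220). I'll zoom in to fit the track.

```bash
python3 - <<'E'
import cv2
a=cv2.imread('pics/top0.png')[180:360,130:290]; cv2.imwrite('pics/ztop.png',cv2.resize(a,None,fx=3.3,fy=3.3,interpolation=cv2.INTER_CUBIC))
a=cv2.imread('pics/scene0.png')[200:400,380:510]; cv2.imwrite('pics/zscene.png',cv2.resize(a,None,fx=3,fy=3,interpolation=cv2.INTER_CUBIC))
E
```

```text
(no output)
```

View pics/ztop.png

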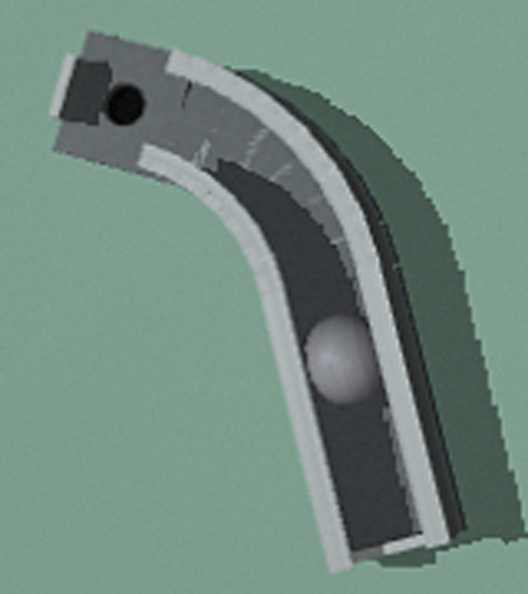

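View pics/zscene.png

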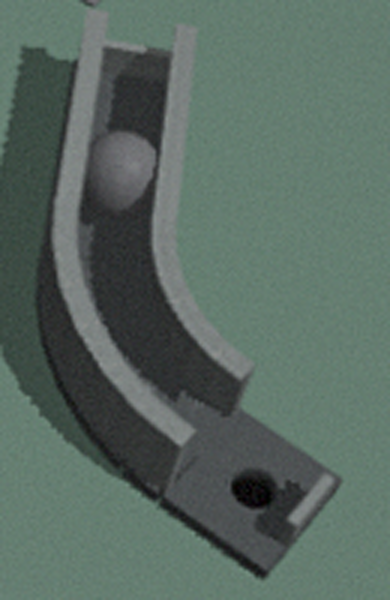

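```bash
cat > h.py <<'E'
import numpy as np, cv2
from cell import robot
def cam(name,s=None):
    c=robot.get_calibration(name)
    if name=='wrist':
        T=np.eye(4);T[:3,:3]=s['tcp_rot'];T[:3,3]=s['position'];P=T@np.array(c['tool_from_camera'])
    else: P=np.array(c['pose'])
    return np.array(c['mtx']),np.array(c['D']),P
def proj(c,p):
    K,D,P=c; W=np.linalg.inv(P)
    return cv2.projectPoints(np.atleast_2d(np.asarray(p,float)),cv2.Rodrigues(W[:3,:3])[0],W[:3,3],K,D)[0][:,0]
def back(c,uv,z):
    K,D,P=c
    n=cv2.undistortPoints(np.array(uv,float).reshape(-1,1,2),K,D)[:,0]
    d=np.c_[n,np.ones(len(n))]@P[:3,:3].T
    return P[:3,3]+d*((z-P[2,3])/d[:,2])[:,None]
def loc(q,L):
    L=np.atleast_2d(L);c,s=np.cos(q[2]),np.sin(q[2])
    return np.c_[q[0]+c*L[:,0]-s*L[:,1],q[1]+s*L[:,0]+c*L[:,1],L[:,2]]
E
python3 - <<'E'
from h import *
from scipy.optimize import least_squares
T=cam('top');S=cam('scene')
a=np.deg2rad(-30);r=np.array([np.cos(a),np.sin(a)])
L=np.array([[*(r*.110),.055],[*(r*.150),.055],[.129,-.036,.010]])
ut=np.array([[148,146],[166,72],[126,104]])/3.3+[130,180]
us=np.array([[237,378],[197,432],[254,489]])/3.0+[380,200]
tail_t=np.array([[350,568],[425,545]])/3.3+[130,180]
f=lambda q:np.r_[(proj(T,loc(q,L))-ut).ravel(),(proj(S,loc(q,L))-us).ravel()]
q=least_squares(f,[.5,.15,.2],loss='soft_l1').x
print(q,np.rad2deg(q[2]));print(f(q).reshape(-1,2))
for c,u in((T,tail_t),(T,[[340/3.3+130,360/3.3+180]])):
    for z in (.055,.035):
        w=back(c,u,z);ci,s=np.cos(q[2]),np.sin(q[2])
        d=w[:,:2]-q[:2];print(z,np.c_[d[:,0]*ci+d[:,1]*s,-d[:,0]*s+d[:,1]*ci])
np.save('q.npy',q);print('exit',loc(q,[.129,-.036,.032]))
# nest
for n,c,b in(('top',T,(395,200,435,245)),('scene',S,(203,208,240,244))):
    im=cv2.imread(f'pics/{n}0.png',0)[b[1]:b[3],b[0]:b[2]]
    m=(im<60).astype(np.uint8);cs,_=cv2.findContours(m,0,1);k=max(cs,key=cv2.contourArea)
    e=cv2.fitEllipse(k);u=np.array(e[0])+b[:2];print(n,u,e[1],back(c,[u],.072))
E
```

```text
[0.45974811 0.27377655 0.28941485] 16.582249219894454
[[-0.44942609 -1.05208676]
 [-0.24521506 -0.33716639]
 [-0.73598021  0.38112537]
 [ 0.12874473  0.24334219]
 [-0.67892872 -0.68390063]
 [-0.22126013 -0.96673147]]
0.055 [[-0.15281512 -0.09855343]
 [-0.15227277 -0.14004877]]
0.035 [[-0.15456763 -0.09437077]
 [-0.1540125  -0.13684378]]
0.055 [[-0.0464924  -0.12413969]]
0.035 [[-0.04573988 -0.12055986]]
exit [[0.59365723 0.27608925 0.032     ]]
top [414.45645142 220.25497437] (26.891916275024414, 27.058744430541992) [[ 0.56829911 -0.17305082  0.072     ]]
scene [221.10760689 225.07107353] (22.401710510253906, 28.48084831237793) [[ 0.57122276 -0.17245429  0.072     ]]
```

```bash
python3 - <<'E'
from h import *
from scipy.optimize import least_squares
T=cam('top');S=cam('scene')
a=np.deg2rad(-30);r=np.array([np.cos(a),np.sin(a)])
ut=np.array([[148,146],[166,72],[126,104],[350,568],[425,545],[340,360]])/3.3+[130,180]
us=np.array([[237,378],[197,432],[254,489],[105,12],[177,25],[124,172]])/3.0+[380,200]
us[3:5]=np.array([[177,25],[105,12]])/3.0+[380,200]
def Lf(p):return np.array([[*(r*.110),.055],[*(r*.150),.055],[.129,-.036,.010],[p[3],-.110,.055],[p[3],-.150,.055],[p[4],-.130,.035]])
f=lambda p:np.r_[(proj(T,loc(p,Lf(p))-0)-ut).ravel(),(proj(S,loc(p,Lf(p)))-us).ravel()]
p=least_squares(f,[.46,.27,.25,-.15,-.04],loss='soft_l1').x
print(p,np.rad2deg(p[2]));print(f(p).reshape(-1,2).round(1))
np.save('q.npy',p);print('exit',loc(p,[.129,-.036,.032]),'ball',loc(p,[p[4],-.13,.035]))
im=cv2.imread('pics/top0.png');im2=cv2.imread('pics/scene0.png')
for rr,z in((.110,.055),(.150,.055),(.130,.010)):
    th=np.deg2rad(np.linspace(-90,-30,20));pts=np.r_[[[p[3],-rr,z]],np.c_[rr*np.cos(th),rr*np.sin(th),0*th+z]]
    for c,i in((T,im),(S,im2)): cv2.polylines(i,[(proj(c,loc(p,pts))*8).astype(int)],False,(0,0,255),1,shift=3)
for i,b,n in((im,(130,180,290,360),'t'),(im2,(380,200,510,400),'s')):
    cv2.imwrite(f'pics/ov_{n}.png',cv2.resize(i[b[1]:b[3],b[0]:b[2]],None,fx=3,fy=3))
E
```

```text
[ 0.46046033  0.27905705  0.25114575 -0.14975495 -0.04411381] 14.389591571894574
[[-1.1 -0.9]
 [-0.1  0.1]
 [-0.8  0. ]
 [ 0.2 -0.8]
 [-0.3  0.6]
 [ 1.7  0.2]
 [ 0.9  0.4]
 [-0.7 -1.1]
 [-0.3 -0.6]
 [-0.1 -0.2]
 [ 1.7  0.2]
 [-1.5  0.4]]
exit [[0.59435988 0.27624473 0.032     ]] ball [[0.45003725 0.14217247 0.035     ]]
```

View pics/ov_t.png

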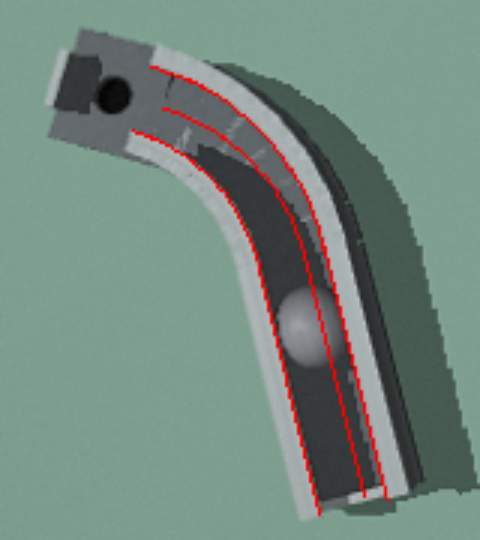

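View pics/ov_s.png

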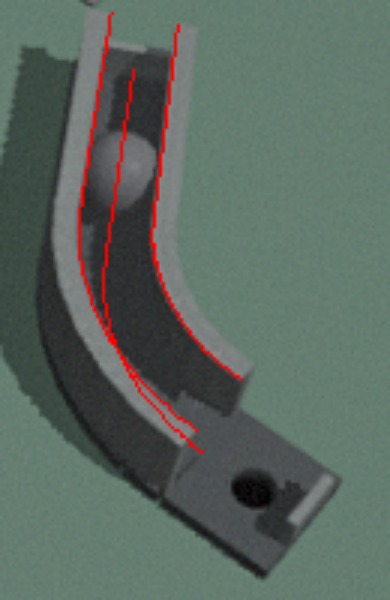

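```bash
cat >> h.py <<'E'
import json
def getc(): return json.load(open('c.json'))
def setc(p,yaw): json.dump({'p':list(map(float,p)),'yaw':float(yaw)},open('c.json','w'))
def plan(p,yaw,c=None):
    c=c or getc(); a=np.deg2rad(c['yaw']); d=np.array(p)-c['p']
    X=np.array([-np.sin(a),np.cos(a),0]);Y=np.array([np.cos(a),np.sin(a),0])
    return [round(1000*float(v),1) for v in (d@X,d@Y,-d[2])],round(c['yaw']-yaw,1)
def after(shift,tw):
    c=getc();a=np.deg2rad(c['yaw']);X=np.array([-np.sin(a),np.cos(a),0]);Y=np.array([np.cos(a),np.sin(a),0])
    p=np.array(c['p'])+(shift[0]*X+shift[1]*Y)/1000-np.array([0,0,shift[2]/1000]); setc(p,c['yaw']-tw); return p,c['yaw']-tw
E
python3 - <<'E'
from h import *
setc([.17,-.549,.24],-72.765)
q=np.load('q.npy')
t=loc(q,[-.102,-.130,.18])[0];print(t)
print(plan([.45,-.2,.24],-30)); print(plan(t,14.4)); print(plan(np.r_[t[:2],.047],14.4))
E
```

```text
[0.39396705 0.12778695 0.18      ]
([370.8, -250.4, -0.0], -42.8)
([414.4, -580.0, 60.0], -87.2)
([414.4, -580.0, 193.0], -87.2)
```

>>> apply_moves:
  steps:
    - [-1,[370,-250,0],-43]
    - [-1,[370,-250,0],-43]
    - [-1,[370,-250,0],-43]
    - [-1,[370,-250,0],-43]
    - [-1,[370,-250,0],-43]
    - [-1,[370,-250,0],-43]
    - [-1,[370,-250,0],-43]
    - [-1,[370,-250,0],-43]
    - [-1,[414,-580,60],-87.2]
    - [-1,[414,-580,60],-87.2]
    - [-1,[414,-580,60],-87.2]
    - [-1,[414,-580,60],-87.2]
    - [-1,[414,-580,60],-87.2]
    - [-1,[414,-580,60],-87.2]
    - [-1,[414,-580,60],-87.2]
    - [-1,[414,-580,60],-87.2]
    - [-1,[414,-580,60],-87.2]
    - [-1,[414,-580,60],-87.2]
    - [-1,[414,-580,60],-87.2]
  grip_force: 20

```text
t: 2.45
position: [0.3944, 0.1265, 0.18]
tcp_rot: [[-0.248, 0.969, 0.001], [0.969, 0.248, -0.0], [-0.001, 0.001, -1.0]]
ft_force: [-0.1, -0.5, -0.1]
grip_width: 0.004
```

```bash
python3 - <<'E'
from h import *
print(after([414,-580,60],-87.2))
s=robot.sense();print(s['t'],s['position'],np.rad2deg(np.arctan2(s['tcp_rot'][1,1],s['tcp_rot'][0,1])),s['grip_width'],s['joints'].round(1))
im=robot.snapshot('wrist');q=np.load('q.npy');C=cam('wrist',s)
for rr,z in((.110,.055),(.150,.055),(.130,.010)):
    th=np.deg2rad(np.linspace(-90,-30,20));pts=np.r_[[[q[3],-rr,z]],np.c_[rr*np.cos(th),rr*np.sin(th),0*th+z]]
    cv2.polylines(im,[(proj(C,loc(q,pts))*8).astype(int)],False,(0,0,255),1,shift=3)
u=proj(C,loc(q,[q[4],-.13,.035]))[0];cv2.circle(im,tuple(int(v) for v in u),3,(0,255,0),-1)
cv2.imwrite('pics/w1.png',im)
E
```

```text
(array([0.39356129, 0.12762127, 0.18      ]), 14.435000000000002)
2.45 [0.39437303 0.12645352 0.17995654] 14.355991010403596 0.004149329842476535 [  1.  -12.9 119.9  -0.   73.  -13.4]
```

View pics/w1.png

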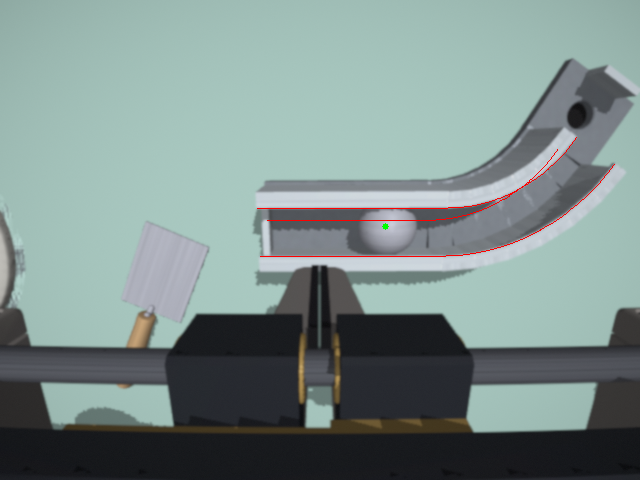

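The overlay matches the slot edges and the ball at about (388,230). Next I lower the fingers into the channel behind the ball.

```bash
python3 - <<'E'
from h import *
q=np.load('q.npy');s=robot.sense();print(s['position'])
print(plan(loc(q,[-.102,-.130,.047])[0],14.4))
E
```

```text
[0.39441838 0.12634818 0.17994952]
([0.1, 0.4, 133.0], 0.0)
```

>>> apply_moves:
  steps:
    - [-1,[0,0,30],0]
    - [-1,[0,0,60],0]
    - [-1,[0,0,85],0]
    - [-1,[0,0,105],0]
    - [-1,[0,0,120],0]
    - [-1,[0,0,133],0]
    - [-1,[0,0,133],0]

```text
t: 3.2
position: [0.3929, 0.1264, 0.0453]
tcp_rot: [[-0.247, 0.969, -0.003], [0.969, 0.247, -0.0], [0.001, -0.003, -1.0]]
ft_force: [0.1, -0.8, -1.1]
grip_width: 0.006
```

```bash
python3 - <<'E'
from h import *
print(after([0,0,133],0))
s=robot.sense();print(s['t'],s['position'],s['ft_force'])
for n in('wrist','top'): cv2.imwrite(f'pics/{n}2.png',robot.snapshot(n))
q=np.load('q.npy');c,si=np.cos(q[2]),np.sin(q[2]);d=s['position'][:2]-q[:2];print(d[0]*c+d[1]*si,-d[0]*si+d[1]*c)
E
```

```text
(array([0.39356129, 0.12762127, 0.047     ]), 14.435000000000002)
3.2 [0.39286363 0.12637715 0.04530822] [ 0.11070926 -0.7659195  -1.11459023]
-0.10341916069461562 -0.1310913527135492
```

View pics/wrist2.png

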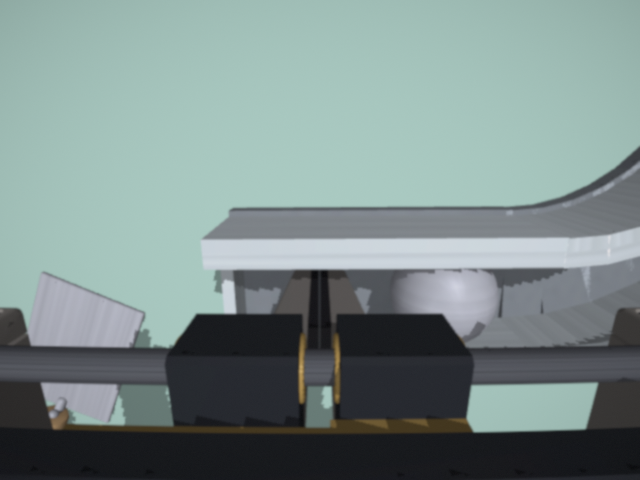

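```bash
cat >> h.py <<'E'
def cl(s):
    if s<0: return np.array([s,-.13])
    a=min(s/.13,np.deg2rad(60))-np.pi/2; p=.13*np.array([np.cos(a),np.sin(a)])
    e=s-.13*np.deg2rad(60)
    if e>0: p=p+e*np.array([.5,.866])
    return p
def pose(s,z,lead=.04):
    q=np.load('q.npy');a=cl(s);b=cl(s+lead);d=b-a
    return loc(q,[a[0],a[1],z])[0],np.rad2deg(np.arctan2(d[1],d[0])+q[2])
E
python3 - <<'E'
from h import *
print([[-1,*plan(*pose(-.102+.006*(i+1),.047))] for i in range(20)])
E
```

```text
[[-1, [0.1, 6.4, -0.0], np.float64(0.0)], [-1, [0.0, 12.4, -0.0], np.float64(0.0)], [-1, [0.0, 18.4, -0.0], np.float64(0.0)], [-1, [0.0, 24.4, -0.0], np.float64(0.0)], [-1, [0.0, 30.4, -0.0], np.float64(0.0)], [-1, [0.0, 36.4, -0.0], np.float64(0.0)], [-1, [0.0, 42.4, -0.0], np.float64(0.0)], [-1, [0.0, 48.4, -0.0], np.float64(0.0)], [-1, [0.0, 54.4, -0.0], np.float64(0.0)], [-1, [0.0, 60.4, -0.0], np.float64(0.0)], [-1, [0.0, 66.4, -0.0], np.float64(-0.0)], [-1, [0.0, 72.4, -0.0], np.float64(-0.5)], [-1, [-0.0, 78.4, -0.0], np.float64(-1.4)], [-1, [-0.0, 84.4, -0.0], np.float64(-2.6)], [-1, [-0.0, 90.4, -0.0], np.float64(-4.3)], [-1, [-0.0, 96.4, -0.0], np.float64(-6.3)], [-1, [-0.0, 102.4, -0.0], np.float64(-8.8)], [-1, [0.1, 108.4, -0.0], np.float64(-11.4)], [-1, [0.5, 114.4, -0.0], np.float64(-14.1)], [-1, [1.2, 120.4, -0.0], np.float64(-16.7)]]
```

>>> apply_moves:
  steps:
    - [-1,[0,4,0],0]
    - [-1,[0,8,0],0]
    - [-1,[0,13,0],0]
    - [-1,[0,18,0],0]
    - [-1,[0,24,0],0]
    - [-1,[0,30,0],0]
    - [-1,[0,36,0],0]
    - [-1,[0,42,0],0]
    - [-1,[0,48,0],0]
    - [-1,[0,54,0],0]
    - [-1,[0,60,0],0]
    - [-1,[0,66,0],0]
    - [-1,[0,72,0],-0.5]
    - [-1,[0,78,0],-1.4]
    - [-1,[0,84,0],-2.6]
    - [-1,[0,90,0],-4.3]
    - [-1,[0,96,0],-6.3]
    - [-1,[0,102,0],-8.8]
    - [-1,[0,108,0],-11.4]

```text
t: 5.2
position: [0.499, 0.1545, 0.0466]
tcp_rot: [[-0.439, 0.899, -0.0], [0.899, 0.439, -0.0], [0.0, -0.0, -1.0]]
ft_force: [0.4, -0.3, 0.2]
grip_width: 0.005
```

```bash
python3 - <<'E'
from h import *
print(after([0,108,0],-11.4))
s=robot.sense();print(s['t'],s['position'],s['ft_force'])
for n in('wrist','top'): cv2.imwrite(f'pics/{n}3.png',robot.snapshot(n))
print([plan(*pose(.006+.006*(i+1),.047)) for i in range(20)])
E
```

```text
(array([0.49815185, 0.15454368, 0.047     ]), 25.835)
5.2 [0.49895853 0.15447683 0.04657465] [ 0.3638808  -0.26970678  0.2439737 ]
[([-0.8, 6.4, -0.0], np.float64(-2.7)), ([-1.3, 12.4, -0.0], np.float64(-5.3)), ([-1.5, 18.4, -0.0], np.float64(-7.9)), ([-1.4, 24.4, -0.0], np.float64(-10.6)), ([-1.1, 30.4, -0.0], np.float64(-13.2)), ([-0.5, 36.3, -0.0], np.float64(-15.9)), ([0.4, 42.3, -0.0], np.float64(-18.5)), ([1.5, 48.2, -0.0], np.float64(-21.2)), ([2.9, 54.0, -0.0], np.float64(-23.8)), ([4.6, 59.7, -0.0], np.float64(-26.5)), ([6.6, 65.4, -0.0], np.float64(-29.1)), ([8.8, 71.0, -0.0], np.float64(-31.7)), ([11.2, 76.5, -0.0], np.float64(-34.4)), ([13.9, 81.8, -0.0], np.float64(-37.0)), ([16.9, 87.0, -0.0], np.float64(-39.7)), ([20.1, 92.1, -0.0], np.float64(-42.1)), ([23.5, 97.0, -0.0], np.float64(-44.2)), ([27.2, 101.8, -0.0], np.float64(-45.9)), ([31.0, 106.4, -0.0], np.float64(-47.1)), ([35.1, 110.8, -0.0], np.float64(-48.0))]
```

View pics/wrist3.png

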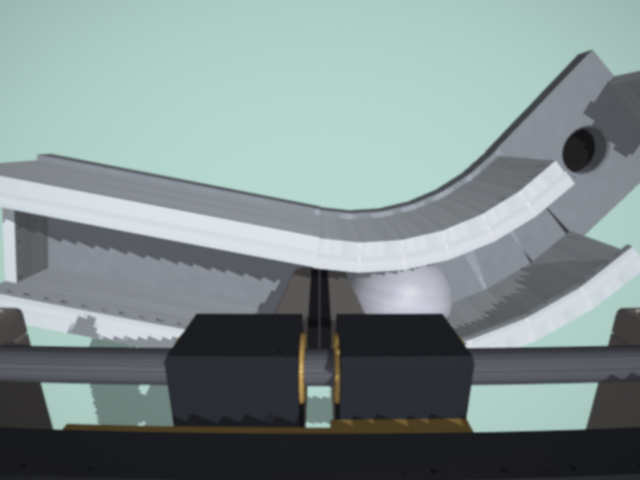

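View pics/top3.png

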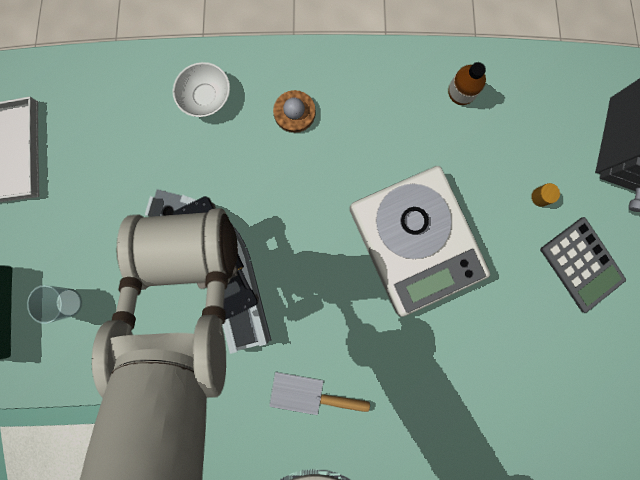

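Wrist view: the ball at about (405,292) is directly ahead of the fingers. Next I push it through the bend.

>>> apply_moves:
  steps:
    - [-1,[-0.8,6,0],-2.7]
    - [-1,[-1.3,12,0],-5.3]
    - [-1,[-1.5,18,0],-7.9]
    - [-1,[-1.4,24,0],-10.6]
    - [-1,[-1.1,30,0],-13.2]
    - [-1,[-0.5,36,0],-15.9]
    - [-1,[0.4,42,0],-18.5]
    - [-1,[1.5,48,0],-21.2]
    - [-1,[2.9,54,0],-23.8]
    - [-1,[4.6,59.5,0],-26.5]
    - [-1,[6.6,65,0],-29.1]
    - [-1,[8.8,71,0],-31.7]
    - [-1,[11.2,76.5,0],-34.4]
    - [-1,[14,82,0],-37]
    - [-1,[17,87,0],-39.7]
    - [-1,[20,92,0],-42.1]
    - [-1,[23.5,97,0],-44.2]

```text
t: 7.0
position: [0.5756, 0.2179, 0.0465]
tcp_rot: [[-0.94, 0.34, -0.0], [0.34, 0.94, -0.0], [0.0, -0.0, -1.0]]
ft_force: [-0.0, -0.3, 0.4]
grip_width: 0.006
```

```bash
python3 - <<'E'
from h import *
print(after([23.5,97,0],-44.2))
s=robot.sense();print(s['t'],s['position'],s['ft_force'])
for n in('wrist','scene'): cv2.imwrite(f'pics/{n}4.png',robot.snapshot(n))
print([(i,plan(*pose(.001*i,.047))) for i in range(108,134,3)])
E
```

```text
(array([0.57521611, 0.21796567, 0.047     ]), 70.035)
7.0 [0.57558292 0.21787563 0.04650328] [-0.02439717 -0.27560355  0.4035398 ]
[(108, ([-0.0, 0.0, -0.0], np.float64(0.0))), (111, ([-0.4, 3.0, -0.0], np.float64(-0.9))), (114, ([-0.7, 6.0, -0.0], np.float64(-1.7))), (117, ([-1.0, 9.0, -0.0], np.float64(-2.3))), (120, ([-1.1, 12.0, -0.0], np.float64(-2.9))), (123, ([-1.2, 15.0, -0.0], np.float64(-3.4))), (126, ([-1.3, 18.0, -0.0], np.float64(-3.8))), (129, ([-1.3, 21.0, -0.0], np.float64(-4.1))), (132, ([-1.2, 24.0, -0.0], np.float64(-4.3)))]
```

View pics/wrist4.png

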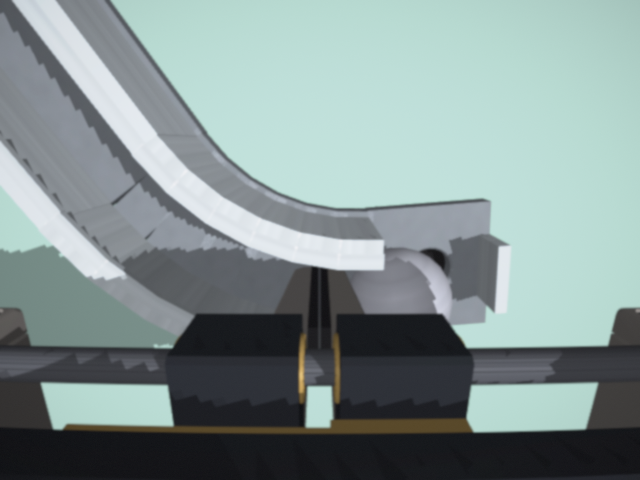

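View pics/scene4.png

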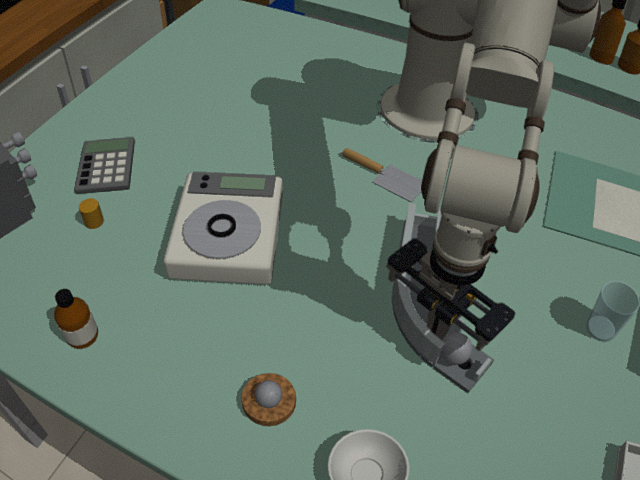

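The ball at wrist (400,295) is just short of the hole at (435,262). I continue gently.

>>> apply_moves:
  steps:
    - [-1,[-0.6,5,0],-1.4]
    - [-1,[-0.9,9,0],-2.3]
    - [-1,[-1.1,12,0],-2.9]
    - [-1,[-1.2,15,0],-3.4]
    - [-1,[-1.3,18,0],-3.8]
    - [-1,[-1.3,18,0],-3.8]

```text
t: 7.7
position: [0.5831, 0.2346, 0.0466]
tcp_rot: [[-0.961, 0.278, 0.0], [0.278, 0.961, 0.0], [-0.0, 0.0, -1.0]]
ft_force: [-0.7, 0.2, 0.8]
grip_width: 0.004
```

```bash
python3 - <<'E'
from h import *
print(after([-1.3,18,0],-3.8))
s=robot.sense();print(s['t'],s['position'],s['ft_force'])
for n in('wrist','scene'): cv2.imwrite(f'pics/{n}5.png',robot.snapshot(n))
q=np.load('q.npy');e=loc(q,[.129,-.036,.032]);print(proj(cam('wrist',s),e),proj(cam('scene'),e))
a=cv2.imread('pics/scene5.png')[300:400,380:510]; cv2.imwrite('pics/zscene5.png',cv2.resize(a,None,fx=4,fy=4,interpolation=cv2.INTER_CUBIC))
E
```

```text
(array([0.58258401, 0.23444002, 0.047     ]), 73.835)
7.7 [0.58305863 0.23459629 0.04664691] [-0.72648234  0.17456646  0.81413392]
[[405.15434954 289.20103864]] [[467.41174795 355.06041178]]
```

View pics/wrist5.png

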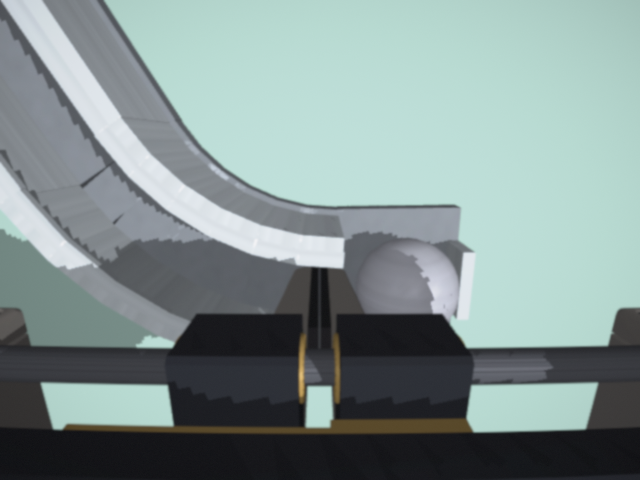

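View pics/zscene5.png

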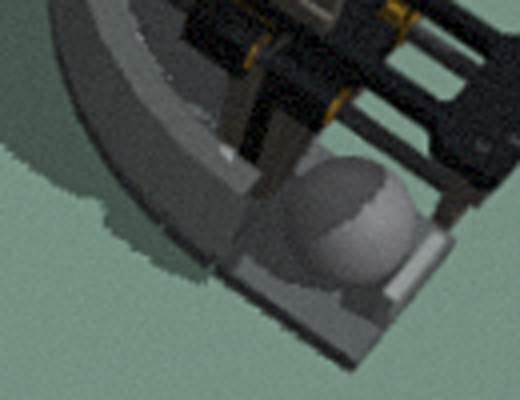

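Scene view: the ball centre at (467.5,355) matches the predicted exit (467.4,355.1), so it is seated. Next I back off, rise, turn and open.

```bash
python3 - <<'E'
from h import *
q=np.load('q.npy')
e=loc(q,[.129,-.036,.150])[0];y=np.rad2deg(q[2])+60-90
print(e,y,plan(e,y))
E
```

```text
[0.59435988 0.27624473 0.15      ] -15.61040842810543 ([0.3, 43.4, -103.0], np.float64(89.4))
```

>>> apply_moves:
  steps:
    - [-1,[0,-5,0],0]
    - [-1,[0,-5,-25],0]
    - [-1,[0,-5,-65],0]
    - [-1,[0,-5,-103],0]
    - [1,[0,43,-103],89.4]
    - [1,[0,43,-103],89.4]
    - [1,[0,43,-103],89.4]
    - [1,[0,43,-103],89.4]
    - [1,[0,43,-103],89.4]
    - [1,[0,43,-103],89.4]
    - [1,[0,43,-103],89.4]
    - [1,[0,43,-103],89.4]
    - [1,[0,43,-103],89.4]
    - [1,[0,43,-103],89.4]
    - [1,[0,43,-103],89.4]
    - [1,[0,43,-103],89.4]
    - [1,[0,43,-103],89.4]

```text
t: 9.5
position: [0.5948, 0.2752, 0.1496]
tcp_rot: [[0.267, 0.964, -0.0], [0.964, -0.267, -0.0], [-0.0, -0.0, -1.0]]
ft_force: [-0.2, 0.7, -0.3]
grip_width: 1.0
```

```bash
python3 - <<'E'
from h import *
print(after([0,43,-103],89.4))
s=robot.sense();print(s['t'],s['position'],s['ft_force'],s['grip_width'],s['joints'].round(1),np.rad2deg(np.arctan2(s['tcp_rot'][1,1],s['tcp_rot'][0,1])))
for n in('wrist','scene'):
    cv2.imwrite(f'pics/{n}6.png',robot.snapshot(n)); print(n,robot.find_in(n,'ball'))
q=np.load('q.npy');e=loc(q,[.129,-.036,.032]);print(proj(cam('wrist',s),e),proj(cam('scene'),e))
a=cv2.imread('pics/scene6.png')[300:400,380:510]; cv2.imwrite('pics/zscene6.png',cv2.resize(a,None,fx=4,fy=4,interpolation=cv2.INTER_CUBIC))
E
```

```text
(array([0.5945554 , 0.27573997, 0.15      ]), -15.565000000000012)
9.5 [0.59481043 0.27524186 0.1495545 ] [-0.17644364  0.65318497 -0.31724825] 1.0004412260390712 [14.3 25.1 82.3 -0.  72.6 29.8] -15.487393104500232
wrist [{'uv': [317.0, 233.9], 'conf': 0.91}]
scene [{'uv': [466.3, 358.3], 'conf': 0.96}]
[[317.46008762 235.6665791 ]] [[467.41174795 355.06041178]]
```

View pics/wrist6.png

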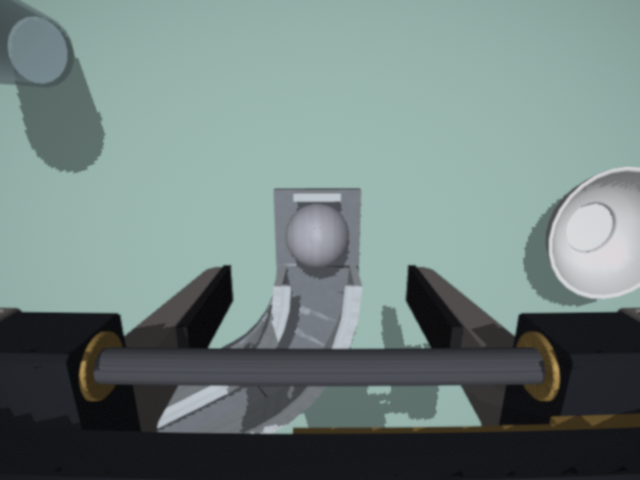

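View pics/zscene6.png

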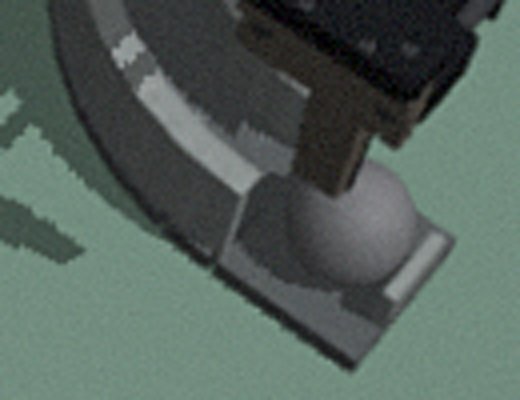

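The wrist view confirms the ball at (317,235), in its seat and centred between the jaws. I descend and grip.

>>> apply_moves:
  steps:
    - [1,[0,0,30],0]
    - [1,[0,0,60],0]
    - [1,[0,0,85],0]
    - [1,[0,0,102],0]
    - [1,[0,0,111],0]
    - [1,[0,0,111],0]
    - [-1,[0,0,111],0]
    - [-1,[0,0,111],0]
    - [-1,[0,0,111],0]
    - [-1,[0,0,111],0]
    - [-1,[0,0,111],0]
    - [-1,[0,0,111],0]
    - [-1,[0,0,111],0]
    - [-1,[0,0,111],0]
  grip_force: 40

```text
t: 11.1
position: [0.594, 0.2759, 0.0386]
tcp_rot: [[0.268, 0.963, -0.002], [0.963, -0.268, 0.0], [-0.0, -0.002, -1.0]]
ft_force: [-5.2, 1.0, 4.4]
grip_width: 0.527
```

```bash
python3 - <<'E'
from h import *
print(after([0,0,111],0))
s=robot.sense();print(s['t'],s['position'],s['ft_force'],s['grip_width'])
E
```

```text
(array([0.5945554 , 0.27573997, 0.039     ]), -15.565000000000012)
11.1 [0.59400542 0.27590246 0.0386324 ] [-5.23611578  0.99021077  4.40961098] 0.5272329347900095
```

>>> apply_moves:
  steps:
    - [-1,[0,0,-5],0]
    - [-1,[0,0,-20],0]
    - [-1,[0,0,-45],0]
    - [-1,[0,0,-80],0]
    - [-1,[0,0,-115],0]
    - [-1,[0,0,-145],0]
    - [-1,[0,0,-161],0]
    - [-1,[0,0,-161],0]
    - [-1,[0,0,-161],0]

```text
t: 12.0
position: [0.5943, 0.2753, 0.1982]
tcp_rot: [[0.268, 0.963, -0.002], [0.963, -0.268, -0.001], [-0.001, -0.002, -1.0]]
ft_force: [-0.0, -0.2, -6.2]
grip_width: 0.526
```

```bash
python3 - <<'E'
from h import *
print(after([0,0,-161],0))
s=robot.sense();print(s['t'],s['position'],s['ft_force'],s['grip_width'])
for n in('wrist','scene'): cv2.imwrite(f'pics/{n}7.png',robot.snapshot(n))
T=np.eye(4);T[:3,:3]=s['tcp_rot'];T[:3,3]=s['position']
print(proj(cam('wrist',s),(T@[0,0,.006,1])[:3]),proj(cam('wrist',s),(T@[.01,0,.006,1])[:3]))
# nest refined, ring outer-circle centre in both views
for y in(-15.6,-75,-106): print(y,plan([.5695,-.1728,.2],y))
E
```

```text
(array([0.5945554 , 0.27573997, 0.2       ]), -15.565000000000012)
12.0 [0.59426664 0.27526041 0.19815007] [-0.03577338 -0.23267732 -6.21415349] 0.5264714053087373
[[318.33312068 299.55717661]] [[318.33158068 279.85537847]]
-15.6 ([-438.8, 96.2, -0.0], 0.0)
-75 ([-438.8, 96.2, -0.0], 59.4)
-106 ([-438.8, 96.2, -0.0], 90.4)
```

View pics/wrist7.png

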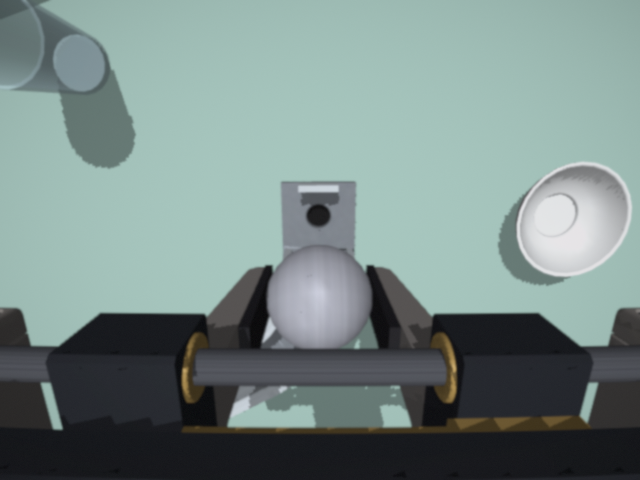

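View pics/scene7.png

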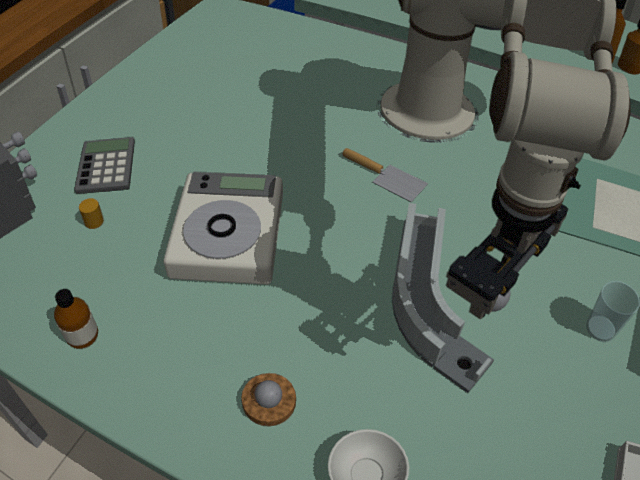

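The ball is held centred at (320,298) and the seat is empty. I carry it toward the balance and stop short, so the ring shows in the wrist view.

>>> apply_moves:
  steps:
    - [-1,[-8,2,0],0]
    - [-1,[-25,6,0],0]
    - [-1,[-50,13,0],0]
    - [-1,[-80,21,0],0]
    - [-1,[-110,29,0],0]
    - [-1,[-140,36,0],0]
    - [-1,[-170,44,0],0]
    - [-1,[-200,52,0],0]
    - [-1,[-230,60,0],0]
    - [-1,[-260,68,0],0]
    - [-1,[-290,76,0],0]
    - [-1,[-315,83,0],0]
    - [-1,[-335,88,0],0]
    - [-1,[-350,93,0],0]
    - [-1,[-360,96,0],0]
    - [-1,[-360,96,0],0]
    - [-1,[-360,96,0],0]

```text
t: 13.8
position: [0.5907, -0.0965, 0.1995]
tcp_rot: [[0.268, 0.963, -0.0], [0.963, -0.268, 0.001], [0.001, -0.0, -1.0]]
ft_force: [0.8, 0.5, -6.2]
grip_width: 0.529
```

```bash
python3 - <<'E'
from h import *
print(after([-360,96,0],0))
s=robot.sense();print(s['t'],s['position'],s['ft_force'],s['grip_width'])
im=robot.snapshot('wrist');cv2.imwrite('pics/wrist8.png',im);r=robot.find_in('wrist','nest');print(r)
W=cam('wrist',s);print(proj(W,[.5695,-.1728,.074]))
print(back(W,[r[0]['uv']],.070) if r else '')
E
```

```text
(array([ 0.59043545, -0.09681745,  0.2       ]), -15.565000000000012)
13.8 [ 0.59065844 -0.09654108  0.19945179] [ 0.81976169  0.54025377 -6.23173151] 0.5292200610397957
[]
[[318.49548594 322.70053676]]
```

View pics/wrist8.png

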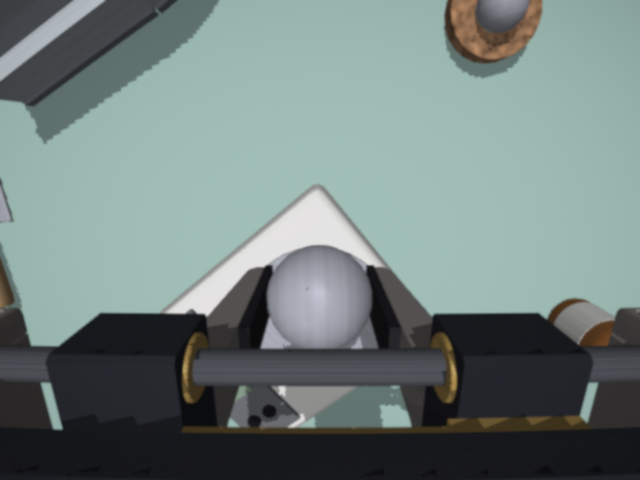

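The ring is hidden behind the hand; it lies on the −x side. I pass over it and look back.

>>> apply_moves:
  steps:
    - [-1,[-8,0,0],0]
    - [-1,[-25,0,0],0]
    - [-1,[-50,0,0],0]
    - [-1,[-80,0,0],0]
    - [-1,[-110,0,0],0]
    - [-1,[-135,0,0],0]
    - [-1,[-155,0,0],0]
    - [-1,[-166,0,0],0]
    - [-1,[-170,0,0],0]
    - [-1,[-170,0,0],0]
    - [-1,[-170,0,0],0]

```text
t: 15.0
position: [0.5453, -0.26, 0.1995]
tcp_rot: [[0.268, 0.964, -0.0], [0.964, -0.268, 0.001], [0.001, -0.0, -1.0]]
ft_force: [0.0, -0.4, -6.2]
grip_width: 0.525
```

```bash
python3 - <<'E'
from h import *
print(after([-170,0,0],0))
s=robot.sense();print(s['t'],s['position'],s['ft_force'],s['grip_width'])
im=robot.snapshot('wrist');cv2.imwrite('pics/wrist9.png',im);r=robot.find_in('wrist','nest');print(r)
W=cam('wrist',s);u0=proj(W,[.5695,-.1728,.074])[0];print(u0)
g=cv2.cvtColor(im,6);b=(u0-45).astype(int);g=g[b[1]:b[1]+90,b[0]:b[0]+90]
cs,_=cv2.findContours((g<70).astype(np.uint8),0,1)
for k in sorted(cs,key=cv2.contourArea)[-2:]:
    if len(k)>5:
        e=cv2.fitEllipse(k);u=np.array(e[0])+b;print(u,e[1],back(W,[u],.073))
E
```

```text
(array([ 0.54481911, -0.26058298,  0.2       ]), -15.565000000000012)
15.0 [ 0.54533718 -0.25998634  0.19951908] [ 0.02564887 -0.41019662 -6.20310628] 0.5246434378392745
[{'uv': [332.3, 99.4], 'conf': 0.77}]
[318.30226654 116.09931824]
[316.71261597 117.12468719] (60.36366653442383, 63.94981002807617) [[ 0.56818369 -0.17312232  0.073     ]]
```

View pics/wrist9.png

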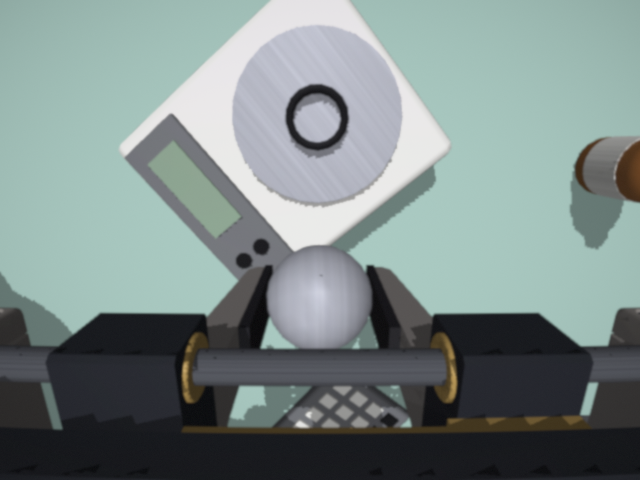

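```bash
python3 - <<'E'
from h import *
print(plan([.5688,-.1731,.2],-15.565),plan([.5688,-.1731,.102],-15.565))
E
```

```text
([90.7, -0.4, -0.0], -0.0) ([90.7, -0.4, 98.0], -0.0)
```

>>> apply_moves:
  steps:
    - [-1,[8,0,0],0]
    - [-1,[25,0,0],0]
    - [-1,[48,0,0],0]
    - [-1,[68,0,0],0]
    - [-1,[82,-0.4,0],0]
    - [-1,[90.5,-0.4,5],0]
    - [-1,[90.5,-0.4,15],0]
    - [-1,[90.5,-0.4,30],0]
    - [-1,[90.5,-0.4,45],0]
    - [-1,[90.5,-0.4,60],0]
    - [-1,[90.5,-0.4,72],0]
    - [-1,[90.5,-0.4,82],0]
    - [-1,[90.5,-0.4,89],0]
    - [-1,[90.5,-0.4,94],0]
    - [-1,[90.5,-0.4,97],0]
    - [-1,[90.5,-0.4,98],0]
    - [-1,[90.5,-0.4,98],0]
    - [-1,[90.5,-0.4,98],0]

```text
t: 16.9
position: [0.5694, -0.1736, 0.1021]
tcp_rot: [[0.268, 0.963, 0.001], [0.963, -0.268, -0.0], [-0.0, 0.001, -1.0]]
ft_force: [0.1, 0.3, -4.8]
grip_width: 0.526
```

```bash
python3 - <<'E'
from h import *
print(after([90.5,-.4,98],0))
s=robot.sense();print(s['t'],s['position'],s['ft_force'],s['grip_width'])
im=robot.snapshot('scene');r=robot.find_in('scene','ball');print(r)
print(proj(cam('scene'),[[*s['position'][:2],s['position'][2]-.0066],[.5688,-.1731,.0935]]))
cv2.imwrite('pics/s10.png',cv2.resize(im[150:300,150:310],None,fx=4,fy=4,interpolation=cv2.INTER_CUBIC))
E
```

```text
(array([ 0.56871777, -0.17329458,  0.102     ]), -15.565000000000012)
16.9 [ 0.56941565 -0.17361572  0.10213948] [ 0.06109768  0.2750644  -4.79242204] 0.5255768501184552
[{'uv': [222.2, 216.6], 'conf': 0.67}]
[[219.801433   214.41105397]
 [220.37931518 215.13346178]]
```

View pics/s10.png

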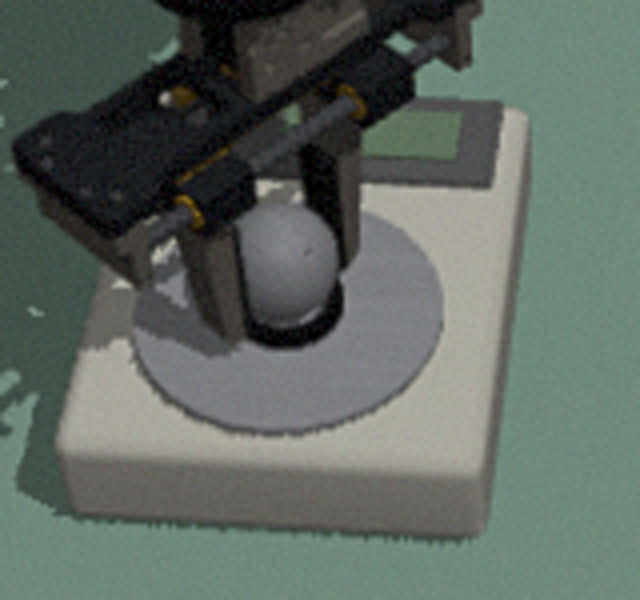

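>>> apply_moves:
  steps:
    - [-1,[0,0,0.7],0]
    - [-1,[0,0,1.4],0]
    - [-1,[0,0,2],0]
    - [-1,[0,0,2],0]

```text
t: 17.4
position: [0.569, -0.1734, 0.0995]
tcp_rot: [[0.268, 0.963, -0.0], [0.963, -0.268, 0.0], [-0.0, -0.0, -1.0]]
ft_force: [-0.2, 0.2, -5.2]
grip_width: 0.524
```

>>> apply_moves:
  steps:
    - [-1,[0,0,0.5],0]
    - [-1,[0,0,1],0]
    - [-1,[0,0,1.5],0]
    - [-1,[0,0,1.5],0]

```text
t: 17.8
position: [0.5692, -0.1736, 0.099]
tcp_rot: [[0.268, 0.963, 0.0], [0.963, -0.268, -0.0], [-0.0, 0.0, -1.0]]
ft_force: [-4.2, 0.5, 4.2]
grip_width: 0.526
```

Contact with the ring is felt, with a vertical change of about 10 N. I release gradually.

>>> apply_moves:
  steps:
    - [0.05,[0,0,0],0]
    - [0.1,[0,0,0],0]
    - [0.15,[0,0,0],0]
    - [0.25,[0,0,0],0]
    - [0.4,[0,0,0],0]
    - [0.7,[0,0,0],0]
    - [1,[0,0,0],0]
    - [1,[0,0,0],0]
    - [1,[0,0,0],0]

```text
t: 18.7
position: [0.5691, -0.1735, 0.0981]
tcp_rot: [[0.268, 0.963, 0.0], [0.963, -0.268, -0.0], [-0.0, 0.0, -1.0]]
ft_force: [-0.5, -0.5, 0.3]
grip_width: 0.995
```

```bash
python3 - <<'E'
from h import *
after([0,0,2],0);print(after([0,0,1.5],0))
s=robot.sense();print(s['t'],s['position'],s['ft_force'],s['grip_width'])
im=robot.snapshot('scene')
cv2.imwrite('pics/s11.png',cv2.resize(im[150:300,150:310],None,fx=4,fy=4,interpolation=cv2.INTER_CUBIC))
E
```

```text
(array([ 0.56871777, -0.17329458,  0.0985    ]), -15.565000000000012)
18.7 [ 0.56914674 -0.17348792  0.09814858] [-0.45658764 -0.54723921  0.33199925] 0.994961521936978
```

View pics/s11.png

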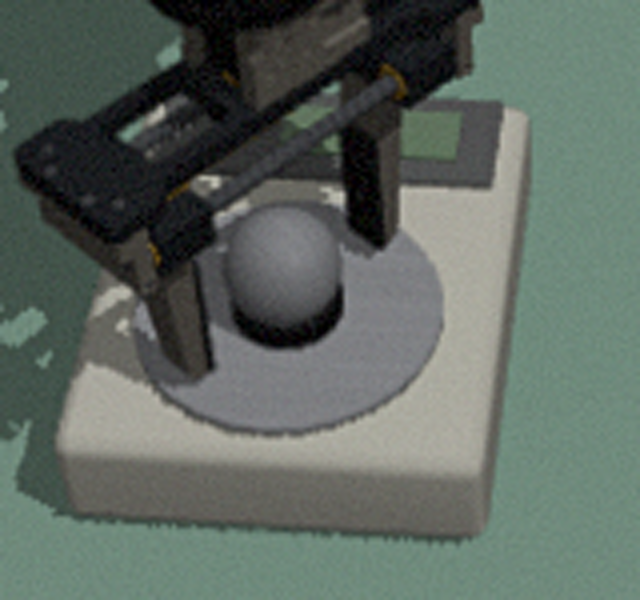

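The ball sits in the ring and the fingers are clear of it on both sides. I retreat straight up.

>>> apply_moves:
  steps:
    - [1,[0,0,-10],0]
    - [1,[0,0,-30],0]
    - [1,[0,0,-60],0]
    - [1,[0,0,-95],0]
    - [1,[0,0,-130],0]
    - [1,[-20,0,-150],0]
    - [1,[-60,0,-150],0]
    - [1,[-100,0,-150],0]
    - [1,[-100,0,-150],0]
    - [1,[-100,0,-150],0]

```text
t: 19.75
position: [0.5421, -0.2702, 0.2487]
tcp_rot: [[0.27, 0.963, 0.001], [0.963, -0.27, 0.0], [0.0, 0.0, -1.0]]
ft_force: [0.5, 1.5, 0.1]
grip_width: 0.999
```

```bash
python3 - <<'E'
from h import *
s=robot.sense();print(s['t'],s['position'],s['ft_force'])
im=robot.snapshot('scene');print(robot.find_in('scene','ball'));w=robot.snapshot('wrist')
n=[.5688,-.1731,.091];print(proj(cam('scene'),n),proj(cam('wrist',s),n))
cv2.imwrite('pics/s12.png',cv2.resize(im[150:300,150:310],None,fx=4,fy=4,interpolation=cv2.INTER_CUBIC));cv2.imwrite('pics/w12.png',w)
E
```

```text
19.75 [ 0.54206519 -0.27022668  0.24865853] [0.51887643 1.46217933 0.13020989]
[{'uv': [221.5, 217.8], 'conf': 0.65}]
[[220.51849813 216.17861095]] [[317.65966405 105.77473487]]
```

View pics/s12.png

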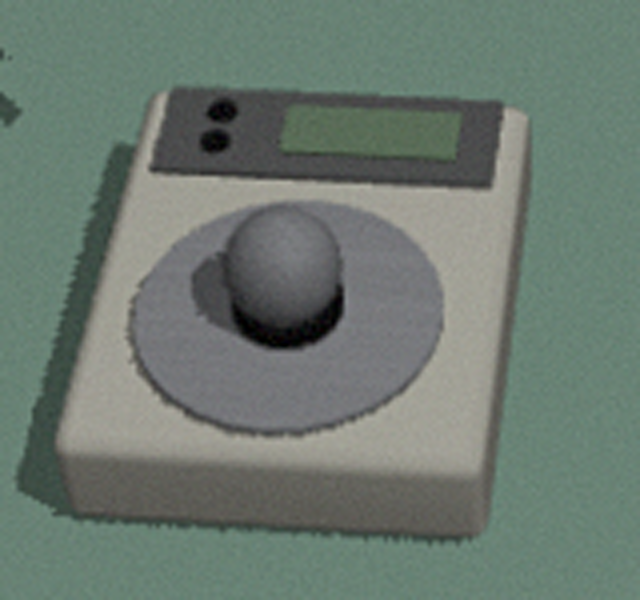

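View pics/w12.png

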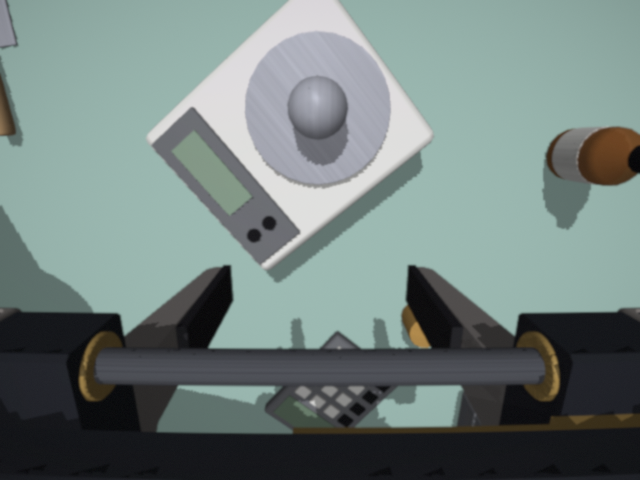

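The ball rests in the ring, at (318,107) in the wrist view where (318,106) was predicted, and the robot is clear.

```bash
python3 -c "
from cell import robot
print(robot.job_done())"
```

```text
the job is handed in; nothing more can be done
None
```

The ball from the track is resting in the black ring on the balance pan, released, and I handed the job in at about 19.9 s of the 58 s allowed. No verdict is reported back.

- **Push to the exit:** I pushed the ball round the bend with closed fingers. In the scene and wrist pictures it sat within about 1–2 pixels of the computed exit position. I checked the seating only by picture. It stayed there untouched for well over 0.2 s.
- **Transfer:** I gripped the ball across the open sides with 40 N and lifted it out. I lowered it in small steps until the wrist force showed contact with the ring, a change of about 10 N, then opened the fingers gradually.
- **Final check:** The wrist picture showed the ball centre at (318,107), where (317.7,105.8) was predicted for a ball in the ring. The arm was clear, about 0.15 m above and 0.1 m to the side.

**Disagreements and misses:**
- The three cameras' estimates of the ring position differed by up to 3 mm, and I used a value between them.
- One ring search returned nothing because the hand hid the ring, so I moved past it and looked again.
- The network's ball and ring positions were off by a few to about 20 pixels at times. I relied on my own fits to the pictures instead.

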